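# Close and clamp an enclosure in the assembly jig

### The job

Put the loose metal lid squarely on top of the open metal box in the assembly jig, its edges flush with the box, and let go of it. Then flip the jig's weighted over-centre clamp arm over with a fingertip push, so that it falls onto the lid and holds it. Leave the bottle, tape roll and parts bin where they are.

Things in the scene. Friction and masses are not known exactly. Their poses are not given: they have to be found in the camera images.
- jig: Fixed jig: dark steel plate 235 x 100 x 12 mm (x -150 to +85 mm) carrying a fixed open-topped aluminium box (120 mm along x, 56 along y, walls 8, rim 57 mm above the bench) and, beyond its -x end, the clamp. Origin on the bench under the box's centre. Nothing rises beside the box's long sides; 30 mm high stops at its short ends. Yaw -90 degrees +-20: the clamp lies towards world +y.
- seat (a point): Centre of the box's open mouth, level with the rim; axes as the jig (x along the box's length, away from the clamp). The lid's origin belongs here.
- lid: Loose aluminium lid, a plain flat plate 120 (its x) x 56 (its y) x 12 mm, about 0.18 kg, with four small screw heads on top, lying flat on the bench. Same outline as the box; no lip underneath. Either way round fits. Origin at the centre of its underside. Can be gripped across its 56 mm width.
- clamp (a joint): Clamp arm angle about a level pivot along the jig's y. 0: open, leaning 0.61 rad back from upright, away from the box. 0.61: upright, dead centre. 2.18: closed, level along the jig's +x, pad on the lid (2.24 if no lid). Its weight holds it open; 2 to 6 N at the head towards the jig's +x brings it over, and past upright it falls over by itself in about 1 s, damped, pressing with about 5 N.
- clamp_head (a point): Centre of the clamp arm's head, a dark steel weight at its end: a crosswise cylinder 32 mm across, 60 mm long along the jig's y, 108 mm from the pivot. The arm is a flat steel bar 24 mm wide, 12 mm thick. Open, the head's centre is about 176 mm above the bench; it passes 196 mm when upright.
- clamp_pivot (a point): Centre of the clamp's pivot, 98 mm from the box's centre towards the jig's -x, 88 mm above the bench, in a steel bracket 42 mm wide (y), 30 mm long (x) and 100 mm high.
- bottle: White bottle, 56 mm across, 140 mm high, standing at the far side; bystander. Origin at the centre of its foot.
- tape: Yellow roll of tape, 100 mm across, 25 mm high, lying flat at the far side; bystander. Origin at the centre of its underside.
- bin: Green open parts bin 100 x 140 x 60 mm at the far side; bystander. Origin at the centre of its underside.
Mind the look-alikes: they are no part of the job. What is meant by the lid is not blue, and is the larger of those in its own colour.

How it is judged:
On the way, in this order (a step that is already met when the one before it is completed fails the run):
1. the lid lies on the box, aligned and let go, with the clamp still open (x of lid in the frame of seat between -0.006 and 0.006 m and y of lid in the frame of seat between -0.006 and 0.006 m and z of lid in the frame of seat between -0.003 and 0.003 m and angle between the x axis of lid and the x axis of seat, either way round below 0.12 rad and angle between the z axis of lid and the z axis of seat, either way round below 0.05 rad and value of joint clamp below 0.3 rad and contact force between the fingers and lid below 0.1 N), for 0.2 s.
2. the clamp is flipped over and down on the lid (value of joint clamp between 2.08 and 2.23 rad), for 0.2 s.
At the end, for the whole second after the job is handed in: The lid rests flat on the box's rim (underside within 3 mm of the rim's height), within 6 mm of centred along each axis and 0.12 rad (7 degrees) of square, either way round; the clamp is closed on it (joint 2.08 to 2.23) and all is at rest (all of step 2 and x of lid in the frame of seat between -0.006 and 0.006 m and y of lid in the frame of seat between -0.006 and 0.006 m and z of lid in the frame of seat between -0.003 and 0.003 m and angle between the x axis of lid and the x axis of seat, either way round below 0.12 rad and angle between the z axis of lid and the z axis of seat, either way round below 0.05 rad and velocity of joint clamp between -0.05 and 0.05 rad/s and linear speed of lid below 0.02 m/s); the robot touches nothing.
It fails at once if a bystander (bottle, tape roll, parts bin) is shifted by more than 30 mm (distance of any of bottle, tape, bin from where it was at the start of the episode above 0.03 m).
It also fails if it takes over 67 s, if anything falls off the work surface, if the arm or the gripper's body presses on something with over 40 N, if the wrist force passes 120 N, or if a joint passes its speed limit or range.

### The arm

A 6-joint arm with a two-finger parallel gripper is mounted at the origin on the work surface. World frame = base frame: x ahead of the robot, y to its left, z up, the work surface at z = 0. Lengths are in m, angles in rad, forces in N, time in s.
With the tool pointing down it reaches from about 0.3 to 0.775 m from the base axis. Payload 14.6 kg.
Tool frame: the origin (TCP) lies at the centre of the arm's flange, where the gripper is bolted on; the fingertips stand 199 mm ahead of it and the grasp point (between the pads) lies ctrl.tcp_to_grasp ahead of it (ctrl.tcp_to_grasp is the distance from the TCP to the grasp point, in m); z points along the fingers, y is the line along which they close (so a half turn about z gives the same grasp; the last joint's range is limited). The gripper opens to 94 mm and grips with 3 to 60 N. Pads are 16 mm wide; open, the fingers measure 119 mm over their backs; the gripper's body (75 mm by 177 mm) begins 78 mm behind the grasp point.
Start: joints at [-1.229, 0.3, 1.521, -0, 1.321, -0.067], TCP at [0.219, -0.505, 0.405] pointing down, gripper open.
Joint ranges: [-3.03, 3.03], [-0.79, 2.21], [0.23, 2.52], [-1.04, 4.18], [0, 3.07], [-2.55, 2.55]. Speed limits (rad/s): [2.22, 2.22, 2.57, 3.14, 3.14, 3.14].

### API

Orientations are given as [roll, pitch, yaw] about the fixed x, y, z axes, in that order (R = Rz(yaw) Ry(pitch) Rx(roll)).
In Python, from station import ctrl gives the robot as it stands. The module is installed in compiled form; this text tells all that it offers.
- The arm moves only by the shell command python3 -m jog 'ROWS' [OPENING] [FORCE]. ROWS is JSON, a list of rows, each a list of 6 numbers: the shift along the tool's x, y, z in cm, then the turn, a rotation vector about the tool's x, y, z in rad. In form: [[tx, ty, tz, ax, ay, az], ...]. A call has 1 to 8 rows; each row is the pose to reach, as a shift and turn from the pose commanded when the call began, along the tool's axes at that moment; what a row does not reach only later rows make up. A row lasts 1/10 s, in which the tool goes at most 50 mm and 8.59 degrees, less where a joint would pass 70% of its speed; a pose out of reach is approached as far as the arm can. A call with a gripper value outside its range is refused whole. OPENING is the opening in per cent of the stroke, from 0 (shut) to 100 (fully open), set as the call begins (- or left out, the last holds). The fingers move at their own pace and stop on an object; FORCE is the grip in N (left out, the last holds). Time passes only in rows, so rows that repeat a pose let the fingers close. It gives the time, the measured TCP pose, the force, the opening and the grip force at its end, in the units of the state.
- ctrl.get_obs(): the state, without advancing time (a new reading comes with each control period).
- ctrl.camera(name): name is "scene" or "top" or "wrist"; returns a dict with "img" (384x512x3 uint8, blue, green, red), "intrinsics" (3x3 intrinsics, pixels), "k1" (the pictures are not rectified: a ray, as slopes to the right and down, at radius r is drawn at 1 + k1 r^2 times it, then the intrinsics apply), "R" (3x3) and "t" (3): a world point X has camera coordinates R X + t. Camera axes: x right, y down, z forward; pixel columns grow to the right and rows downward; lengths in m; the calibration is good to about 2 mm. A picture is of the moment at which its call begins. There is no depth.
- ctrl.hand_in(): hands the job in; it is judged then, once.
The state is a dict: "time_s": time; "qpos": joint angles; "joint_vel": joint speeds; "tau": joint torques, N m; "ee_pos": TCP position; "eef_rot": TCP orientation; "force": force on the tool from outside, world axes, zero at the start; "moment": the same for the moment, N m; "grip_width": finger opening in m; "grip_force": force on a finger pad.
Only numpy, scipy, OpenCV 4.12 (cv2) and the standard library are available. Lean on these libraries where they do the work, as an engineer would, in place of code of your own. Each camera call takes 0.05 s, during which the arm holds its last target. There are 200 camera calls.

## Working session

There is one attempt and no reset: what is moved stays moved. The work goes in short steps, Python scripts to look and compute and a shell command to move; the robot and the scene stay as the last step left them, time stands still between calls to the robot, and variables do not carry over. Pictures are saved under pics/ and viewed, at most 10 in all, crops included, and the job is handed in when it is done.

```bash
mkdir -p pics
cat > h.py <<'E'
import numpy as np, cv2
from station import ctrl
from scipy.spatial.transform import Rotation as Ro
def ray(c,uv):
    K=np.array(c["intrinsics"]);R=np.array(c["R"]);t=np.array(c["t"])
    p=cv2.undistortPoints(np.array(uv,float).reshape(-1,1,2),K,np.array([c["k1"],0,0,0.]))[:,0]
    d=np.c_[p,np.ones(len(p))]@R
    return -R.T@t,d
def plane(c,uv,z):
    o,d=ray(c,uv); return o+d*((z-o[2])/d[:,2])[:,None]
def proj(c,X):
    K=np.array(c["intrinsics"]);R=np.array(c["R"]);t=np.array(c["t"])
    return cv2.projectPoints(np.array(X,float).reshape(-1,1,3),cv2.Rodrigues(R)[0],t,K,np.array([c["k1"],0,0,0.]))[0][:,0]
E
python3 - <<'E'
from h import *
ims=[]
for n in ("top","scene"):
    c=ctrl.camera(n); cv2.imwrite(f"pics/{n}0.png",c["img"]); np.save(n+".npy",c,allow_pickle=True)
    print(n,-np.array(c["R"]).T@c["t"],c["k1"])
o=ctrl.get_obs(); print(o, ctrl.tcp_to_grasp)
E
```

```text
top [0.44897129 0.02266277 1.13600694] -0.0801972984139078
scene [1.2077548  0.42024799 1.12369687] -0.21835559686726644
{'time_s': 0.1, 'qpos': array([-1.22860674e+00,  3.00406959e-01,  1.52148696e+00, -7.07419041e-06,
        1.32070396e+00, -6.65905462e-02]), 'joint_vel': array([ 0.00088556, -0.0022787 , -0.00343645,  0.00100277, -0.00125019,
        0.00128122]), 'tau': array([ 1.60557080e-03, -5.32649982e+01, -3.53286660e+01,  7.09466077e-02,
        2.35075015e-02, -6.89853550e-05]), 'ee_pos': array([ 0.21861325, -0.50466029,  0.40416123]), 'eef_rot': array([-3.14058920e+00, -6.00517539e-05,  4.08781859e-01]), 'force': array([-0.03385759,  0.83799515,  0.10930443]), 'moment': array([-0.00050792, -0.01757272,  0.03215003]), 'grip_force': 0.0, 'grip_width': 0.09394428421800322} 0.1804
```

View pics/top0.png

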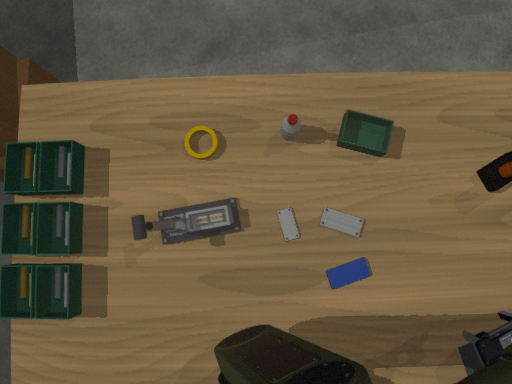

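View pics/scene0.png

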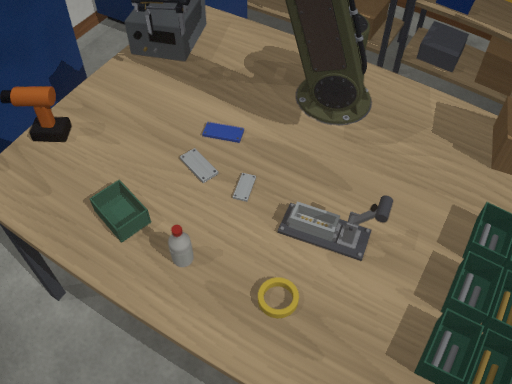

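Top picture: there are three lid-like plates, the small grey one (289,224), the large grey one (342,222) and the blue one (349,273). The large grey one fits, being not blue and the larger of its colour. The jig is at (200,220), with the clamp head at (139,227). Next I measure and make one confirming crop.

Run:
```python
from h import *
c=np.load("top.npy",allow_pickle=True).item(); im=c["img"]
hsv=cv2.cvtColor(im,cv2.COLOR_BGR2HSV)
m=((hsv[...,1]<50)&(hsv[...,2]>90)).astype(np.uint8)*255
def rect(pts,z):
    P=plane(c,pts,z)[:,:2].astype(np.float32); r=cv2.minAreaRect(P); return r
for cn in cv2.findContours(m,cv2.RETR_EXTERNAL,cv2.CHAIN_APPROX_NONE)[0]:
    if cv2.contourArea(cn)>150:
        x,y,w,h=cv2.boundingRect(cn)
        if 80<y<300 and 100<x<450:
            print((x,y,w,h),"z12",rect(cn[:,0],.012),"z57",rect(cn[:,0],.057))
# jig plate: dark low-saturation
m2=((hsv[...,1]<70)&(hsv[...,2]>0)).astype(np.uint8)*255; m2[:180]=0;m2[260:]=0;m2[:,:120]=0;m2[:,250:]=0
ms=[m,m2]
cr=lambda a,x,y,w,h,s: cv2.resize(a[y:y+h,x:x+w],None,fx=s,fy=s,interpolation=cv2.INTER_CUBIC)
a=cr(im,120,185,260,70,3)
b=cr(cv2.cvtColor(m,cv2.COLOR_GRAY2BGR),120,185,260,70,3)
d=cr(cv2.cvtColor(m2,cv2.COLOR_GRAY2BGR),120,185,260,40*0+60,3)
cv2.imwrite("pics/crop1.png",np.vstack([a,b,d]))
```

```text
(277, 208, 23, 33) z12 ((0.4795430898666382, -0.050089240074157715), (0.09051821380853653, 0.04358736798167229), 15.34326171875) z57 ((0.4783191978931427, -0.04717656224966049), (0.08689433336257935, 0.04184233397245407), 15.343265533447266)
(319, 207, 45, 30) z12 ((0.4827367067337036, -0.20659789443016052), (0.12122281640768051, 0.05584736168384552), 70.09778594970703) z57 ((0.48138484358787537, -0.19741934537887573), (0.11636964976787567, 0.05361152067780495), 70.0977783203125)
(185, 205, 45, 26) z12 ((0.5018747448921204, 0.18690994381904602), (0.05882609263062477, 0.12708337604999542), 8.991456985473633) z57 ((0.49975675344467163, 0.18033427000045776), (0.05647098273038864, 0.12199555337429047), 8.991467475891113)
```

View pics/crop1.png

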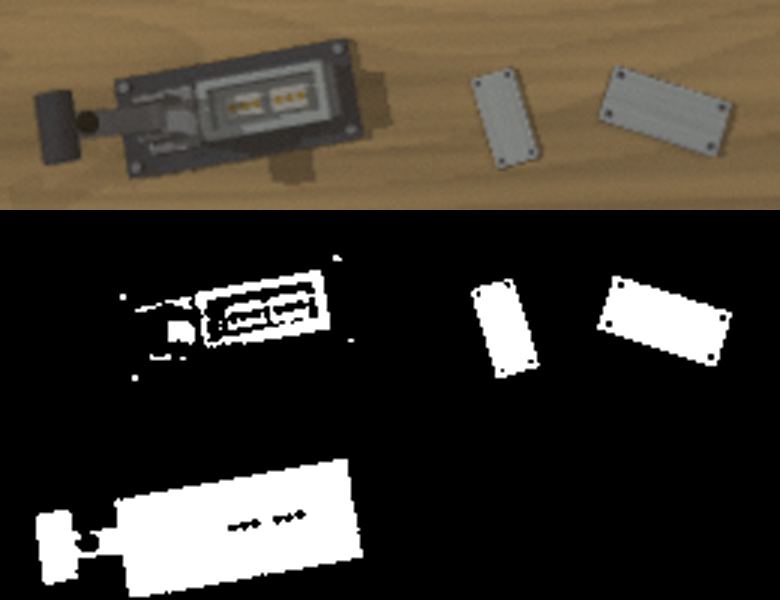

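The crop confirms it: the large grey plate, right at (342,222), measures 121x56 mm, so it is the lid; the small one measures 90x44. The box rim measures 122x56 mm at (0.500, 0.180) with yaw -81°. I'll move above the lid.

```bash
cat > go.py <<'E'
import sys
from h import *
# usage: go.py x y z yawdeg -> full shift cm & turn in tool axes, from measured pose
x,y,z,yw=map(float,sys.argv[1:5])
o=ctrl.get_obs(); R0=Ro.from_euler('xyz',o["eef_rot"])
R1=Ro.from_euler('xyz',[np.pi,0,np.radians(yw)])
print(np.round(R0.inv().apply(np.array([x,y,z])-o["ee_pos"])*100,2),np.round((R0.inv()*R1).as_rotvec(),3),o["ee_pos"].round(4),np.degrees(o["eef_rot"]).round(2))
E
python3 go.py 0.4827 -0.2066 0.36 70.1
```

```text
[ 36.08 -16.85   4.44] [-0.001 -0.    -0.815] [ 0.2186 -0.5047  0.4042] [-179.94   -0.     23.42]
```

```bash
python3 -m jog '[[36.1,-16.9,4.4,0,0,-0.815],[36.1,-16.9,4.4,0,0,-0.815],[36.1,-16.9,4.4,0,0,-0.815],[36.1,-16.9,4.4,0,0,-0.815],[36.1,-16.9,4.4,0,0,-0.815],[36.1,-16.9,4.4,0,0,-0.815],[36.1,-16.9,4.4,0,0,-0.815],[36.1,-16.9,4.4,0,0,-0.815]]' 100
python3 -m jog '[[0,0,0,0,0,0],[0,0,0,0,0,0],[0,0,0,0,0,0]]'
python3 - <<'E'
from h import *
c=ctrl.camera("wrist"); im=c["img"]
hsv=cv2.cvtColor(im,cv2.COLOR_BGR2HSV)
m=((hsv[...,1]<50)&(hsv[...,2]>90)).astype(np.uint8)*255
for cn in cv2.findContours(m,cv2.RETR_EXTERNAL,cv2.CHAIN_APPROX_NONE)[0]:
    if cv2.contourArea(cn)>1500:
        print(cv2.boundingRect(cn),cv2.minAreaRect(plane(c,cn[:,0].astype(float),.012)[:,:2].astype(np.float32)))
cv2.imwrite("pics/w1.png",im)
E
python3 go.py 0.4827 -0.2066 0.36 70.1
```

```text
time_s: 0.9
ee_pos: [0.483, -0.205, 0.3605]
eef_rot: [-3.141, 0.0, 1.224]
force: [0.3, 0.0, 0.8]
grip_width: 0.0938
grip_force: 0.0
time_s: 1.2
ee_pos: [0.4815, -0.2076, 0.3607]
eef_rot: [-3.141, 0.0, 1.223]
force: [0.3, -0.6, -0.3]
grip_width: 0.0942
grip_force: 0.0
(336, 227, 85, 89) ((0.5773572325706482, -0.3479217290878296), (0.027112342417240143, 0.14097373187541962), 19.888195037841797)
(82, 227, 83, 80) ((0.3189293146133423, -0.24931439757347107), (0.13393892347812653, 0.027114301919937134), 33.75910949707031)
(223, 122, 58, 118) ((0.4835509955883026, -0.20897948741912842), (0.12013508379459381, 0.056127190589904785), 70.4554214477539)
(138, 0, 106, 76) ((0.4810546934604645, -0.0537382997572422), (0.09038230776786804, 0.04341617971658707), 15.20157241821289)
[0.16 0.08 0.08] [-0.     0.    -0.001] [ 0.4814 -0.2078  0.3608] [-1.800e+02  1.000e-02  7.003e+01]
```

View pics/w1.png

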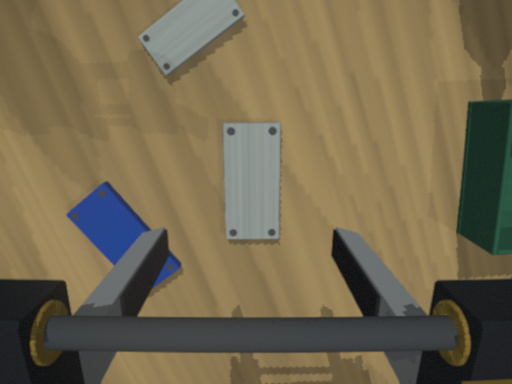

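The wrist picture shows the large lid at (252,182), centred between the open fingers. It measures 120.1x56.1 mm at (0.4836, -0.2090), 70.5°. Now I descend and grip.

```bash
python3 -m jog '[[0,0.2,5,0,0,-0.007],[0,0.2,10,0,0,-0.007],[0,0.2,13,0,0,-0.007],[0,0.2,15,0,0,-0.007],[0,0.2,15.8,0,0,-0.007],[0,0.2,15.8,0,0,-0.007],[0,0.2,15.8,0,0,-0.007]]'
python3 go.py 0.4836 -0.2089 0.2015 70.4
```

```text
time_s: 1.95
ee_pos: [0.484, -0.2081, 0.2039]
eef_rot: [3.14, 0.0, 1.23]
force: [-0.2, 0.1, 0.3]
grip_width: 0.0938
grip_force: 0.0
[-0.09 -0.01  0.24] [0.002 0.    0.001] [ 0.484  -0.2081  0.2039] [1.7991e+02 1.0000e-02 7.0470e+01]
```

```bash
python3 -m jog '[[-0.1,0,0.2,0,0,0],[-0.1,0,0.2,0,0,0],[-0.1,0,0.2,0,0,0]]'
python3 -m jog '[[0,0,0,0,0,0],[0,0,0,0,0,0],[0,0,0,0,0,0],[0,0,0,0,0,0],[0,0,0,0,0,0],[0,0,0,0,0,0],[0,0,0,0,0,0],[0,0,0,0,0,0]]' 0 25
python3 -m jog '[[0,0,-4,0,0,0],[0,0,-9,0,0,0],[0,0,-12,0,0,0],[0,0,-14,0,0,0],[0,0,-14,0,0,0],[0,0,-14,0,0,0]]'
python3 go.py 0.500 0.180 0.34 99
```

```text
time_s: 2.25
ee_pos: [0.4836, -0.2085, 0.2012]
eef_rot: [3.141, 0.0, 1.231]
force: [0.4, -0.4, -0.5]
grip_width: 0.0939
grip_force: 0.0
time_s: 3.05
ee_pos: [0.4836, -0.2085, 0.2007]
eef_rot: [-3.142, -0.0, 1.231]
force: [0.9, 0.1, -0.7]
grip_width: 0.0558
grip_force: 25.0
time_s: 3.65
ee_pos: [0.4834, -0.2084, 0.3399]
eef_rot: [-3.141, -0.0, 1.231]
force: [0.4, -0.0, -1.9]
grip_width: 0.0556
grip_force: 25.0
[ 37.17 -11.39  -0.  ] [-0.001 -0.    -0.497] [ 0.4834 -0.2084  0.3399] [-1.7996e+02 -1.0000e-02  7.0520e+01]
```

```bash
python3 -m jog '[[5,-2,0,0,0,-0.12],[10,-4,0,0,0,-0.25],[15,-6,0,0,0,-0.38],[20,-8,0,0,0,-0.497],[23,-8.4,0,0,0,-0.497],[23,-8.4,0,0,0,-0.497],[23,-8.4,0,0,0,-0.497],[23,-8.4,0,0,0,-0.497]]'
python3 - <<'E'
from h import *
c=ctrl.camera("wrist"); im=c["img"]
hsv=cv2.cvtColor(im,cv2.COLOR_BGR2HSV)
m=((hsv[...,1]<50)&(hsv[...,2]>90)).astype(np.uint8)*255
for cn in cv2.findContours(m,cv2.RETR_EXTERNAL,cv2.CHAIN_APPROX_NONE)[0]:
    if cv2.contourArea(cn)>1000:
        p=cn[:,0].astype(float)
        for z in(.057,.012): print(z,cv2.boundingRect(cn),cv2.minAreaRect(plane(c,p,z)[:,:2].astype(np.float32)))
print(proj(c,[[.5,.18,.057]]))
cv2.imwrite("pics/w2.png",np.hstack([im]));np.save("w2.npy",c,allow_pickle=True)
E
python3 go.py 0.500 0.180 0.34 99
```

```text
time_s: 4.45
ee_pos: [0.481, 0.0356, 0.3397]
eef_rot: [-3.14, -0.0, 1.727]
force: [0.6, 0.1, -0.2]
grip_width: 0.0557
grip_force: 25.0
0.057 (139, 138, 222, 180) ((0.4851071834564209, 0.0066641345620155334), (0.19738252460956573, 0.15983116626739502), 9.085850715637207)
0.012 (139, 138, 222, 180) ((0.4878358840942383, -0.011317148804664612), (0.23121003806591034, 0.18722310662269592), 9.085846900939941)
0.057 (268, 0, 81, 112) ((0.5050816535949707, 0.15033745765686035), (0.057171303778886795, 0.07729917764663696), 9.186322212219238)
0.012 (268, 0, 81, 112) ((0.5112335681915283, 0.15697893500328064), (0.0669693872332573, 0.09054674953222275), 9.186300277709961)
[[307.95177176  12.58139584]]
[ 1.40e+01  4.11e+00 -1.00e-02] [-0.001 -0.    -0.002] [0.4811 0.0353 0.34  ] [-179.92   -0.     98.91]
```

View pics/w2.png

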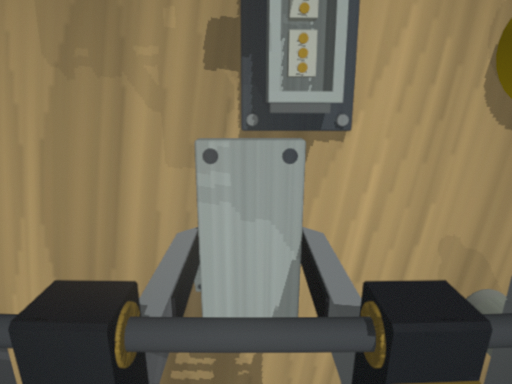

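The wrist picture shows the held lid, with its front edge at v≈139 and u 196–306. The box's near end is at (308,103), with clamp and plate beyond. Now I measure the rim's edges and the lid's offset in the grip.

Run:
```python
from h import *
c=np.load("w2.npy",allow_pickle=True).item(); g=cv2.cvtColor(c["img"],cv2.COLOR_BGR2GRAY)
print("row40",list(g[40,236:282]),list(g[40,335:362])); print("row80",list(g[80,255:282]),list(g[80,335:362])); print("col306",list(g[85:135,306])); print("col252",list(g[130:146,252]));print("row147",list(g[147,190:202]),list(g[147,298:312]))
```

```text
row40 [np.uint8(84), np.uint8(87), np.uint8(85), np.uint8(85), np.uint8(72), np.uint8(59), np.uint8(50), np.uint8(55), np.uint8(52), np.uint8(53), np.uint8(53), np.uint8(54), np.uint8(54), np.uint8(54), np.uint8(52), np.uint8(54), np.uint8(55), np.uint8(54), np.uint8(54), np.uint8(54), np.uint8(52), np.uint8(54), np.uint8(52), np.uint8(52), np.uint8(50), np.uint8(51), np.uint8(53), np.uint8(54), np.uint8(50), np.uint8(53), np.uint8(64), np.uint8(71), np.uint8(86), np.uint8(122), np.uint8(143), np.uint8(149), np.uint8(152), np.uint8(155), np.uint8(155), np.uint8(155), np.uint8(155), np.uint8(154), np.uint8(154), np.uint8(152), np.uint8(138), np.uint8(126)] [np.uint8(121), np.uint8(149), np.uint8(154), np.uint8(153), np.uint8(153), np.uint8(153), np.uint8(153), np.uint8(152), np.uint8(153), np.uint8(153), np.uint8(143), np.uint8(117), np.uint8(82), np.uint8(70), np.uint8(70), np.uint8(70), np.uint8(69), np.uint8(69), np.uint8(69), np.uint8(70), np.uint8(68), np.uint8(76), np.uint8(110), np.uint8(132), np.uint8(138), np.uint8(138), np.uint8(139)]
row80 [np.uint8(54), np.uint8(52), np.ui
[... 1418 characters left out ...]
8(64), np.uint8(86), np.uint8(93), np.uint8(94), np.uint8(93)]
col252 [np.uint8(70), np.uint8(88), np.uint8(99), np.uint8(99), np.uint8(97), np.uint8(98), np.uint8(97), np.uint8(100), np.uint8(108), np.uint8(117), np.uint8(133), np.uint8(140), np.uint8(142), np.uint8(142), np.uint8(141), np.uint8(142)]
row147 [np.uint8(118), np.uint8(118), np.uint8(121), np.uint8(118), np.uint8(115), np.uint8(119), np.uint8(131), np.uint8(140), np.uint8(142), np.uint8(141), np.uint8(141), np.uint8(142)] [np.uint8(147), np.uint8(145), np.uint8(145), np.uint8(144), np.uint8(143), np.uint8(140), np.uint8(132), np.uint8(111), np.uint8(100), np.uint8(97), np.uint8(99), np.uint8(105), np.uint8(126), np.uint8(135)]
```

```bash
python3 - <<'E'
from h import *
c=np.load("w2.npy",allow_pickle=True).item()
L=plane(c,[[268.9,40],[268.2,80],[346.2,40],[344.1,80],[306,101.9]],.057)[:,:2]
for a,b in((0,1),(2,3)): d=L[a]-L[b]; print("ang",np.degrees(np.arctan2(d[1],d[0])))
u=np.array([np.cos(np.radians(98.95)),np.sin(np.radians(98.95))]); n=np.array([-u[1],u[0]])
print("w",(L@n)); s=(L[:4]@n); mid=(s[:2].mean()+s[2:].mean())/2
C=mid*n+(L[4]@u+.06)*u; print("box width",s[:2].mean()-s[2:].mean(),"centre",C)
# lid
T=np.array([.4811,.0353]); G=plane(c,[[252,139.6],[196,147],[304.8,147]],.1515)[:,:2]
print("lid rel tcp: front",(G[0]-T)@u,"sides",(G[1:]-T)@n, "lid width",np.ptp(G[1:]@n))
E
python3 go.py 0.4995 0.18 0.34 99
```

```text
ang 98.58870265983127
ang 99.33547938137292
w [-0.49430255 -0.49412725 -0.55042093 -0.55060874 -0.52278951]
box width 0.05629993404456701 centre [0.50076266 0.17804722]
lid rel tcp: front 0.05955870487901396 sides [ 0.02689676 -0.02723507] lid width 0.054131823163264925
[ 1.401e+01  4.060e+00 -1.000e-02] [-0.001 -0.    -0.002] [0.4811 0.0353 0.34  ] [-179.92   -0.     98.91]
```

The wrist and top views disagree by the same ~2 mm for both lid and box, so the wrist's relative measurement is the one to use. Target TCP is (0.5007, 0.1783).

```bash
python3 -m jog '[[5,1.5,0,0,0,0],[9,3,0,0,0,0],[12.5,4,0,0,0,0],[13.8,4.2,0,0,0,0],[13.8,4.2,0,0,0,0],[13.8,4.2,2,0,0,0],[13.8,4.2,4,0,0,0],[13.8,4.2,4,0,0,0]]'
python3 -m jog '[[0,0,1.5,0,0,0],[0,0,2.7,0,0,0],[0,0,3.3,0,0,0],[0,0,3.3,0,0,0],[0,0,3.3,0,0,0]]'
python3 go.py 0.5007 0.1783 0.259 99
python3 - <<'E'
from h import *
c=ctrl.camera("scene");im=c["img"][170:270,260:410]
d=ctrl.camera("wrist")["img"]
cv2.imwrite("pics/p3.png",np.hstack([cv2.resize(im,(420,300)),cv2.resize(d,(380,300))]))
E
```

```text
time_s: 5.3
ee_pos: [0.5007, 0.1773, 0.2985]
eef_rot: [-3.137, 0.001, 1.726]
force: [-0.1, -0.3, -0.4]
grip_width: 0.0557
grip_force: 25.0
time_s: 5.8
ee_pos: [0.5012, 0.1791, 0.2683]
eef_rot: [3.141, -0.0, 1.728]
force: [-0.5, 0.2, -0.9]
grip_width: 0.0559
grip_force: 25.0
[-0.07 -0.06  0.93] [ 0.001 -0.    -0.   ] [0.5012 0.1791 0.2683] [179.97  -0.    98.99]
```

View pics/p3.png

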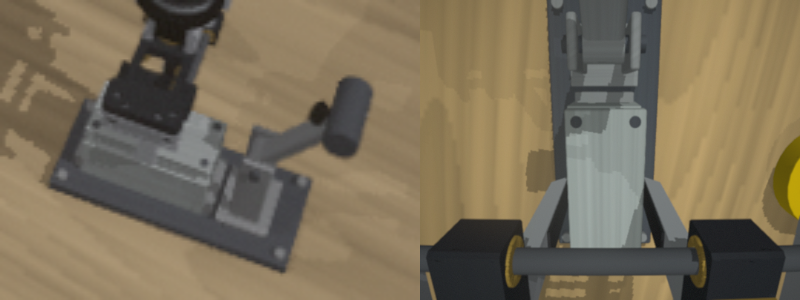

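The left view shows the lid above and aligned with the box. The wrist view, at right, shows the lid's far edge parallel to the box end at (605,105) and the clamp open. Now I lower it.

```bash
python3 -m jog '[[-0.1,-0.1,0.5,0,0,0],[-0.1,-0.1,0.8,0,0,0],[-0.1,-0.1,0.95,0,0,0],[-0.1,-0.1,0.95,0,0,0],[-0.1,-0.1,0.95,0,0,0]]'
python3 go.py 0.5007 0.1783 0.258 99
```

```text
time_s: 6.4
ee_pos: [0.5002, 0.1781, 0.2583]
eef_rot: [-3.142, -0.0, 1.728]
force: [-0.1, -0.2, -1.5]
grip_width: 0.0559
grip_force: 25.0
[0.01 0.05 0.03] [-0. -0. -0.] [0.5002 0.1781 0.2583] [-180.   -0.   99.]
```

```bash
python3 -m jog '[[0,0,0.1,0,0,0],[0,0,0.1,0,0,0],[0,0,0.1,0,0,0]]'
```

```text
time_s: 6.7
ee_pos: [0.5002, 0.1781, 0.2577]
eef_rot: [3.141, -0.0, 1.728]
force: [-2.8, -0.3, 4.9]
grip_width: 0.0554
grip_force: 25.0
```

```bash
python3 -m jog '[[0,0,0,0,0,0],[0,0,0,0,0,0],[0,0,0,0,0,0],[0,0,0,0,0,0]]' 100
python3 -m jog '[[0,0,-4,0,0,0],[0,0,-9,0,0,0],[-3,0,-12,0,0,0],[-6,0,-12,0,0,0],[-8,0,-12,0,0,0],[-8,0,-12,0,0,0],[-8,0,-12,0,0,0]]'
python3 - <<'E'
from h import *
c=ctrl.camera("wrist"); im=c["img"];np.save("w4.npy",c,allow_pickle=True)
cv2.imwrite("pics/w4.png",im)
print(proj(c,[[.5007,.1783,.069]]))
print(ctrl.get_obs()["ee_pos"])
E
```

```text
time_s: 7.1
ee_pos: [0.5002, 0.1781, 0.2572]
eef_rot: [-3.142, -0.0, 1.728]
force: [-0.5, 0.2, -0.9]
grip_width: 0.0847
grip_force: 0.0
time_s: 7.8
ee_pos: [0.5126, 0.0992, 0.3772]
eef_rot: [-3.141, -0.0, 1.727]
force: [-0.0, 0.8, 0.1]
grip_width: 0.0939
grip_force: 0.0
[[250.13540183  98.94886853]]
[0.51259918 0.09963029 0.37711709]
```

View pics/w4.png

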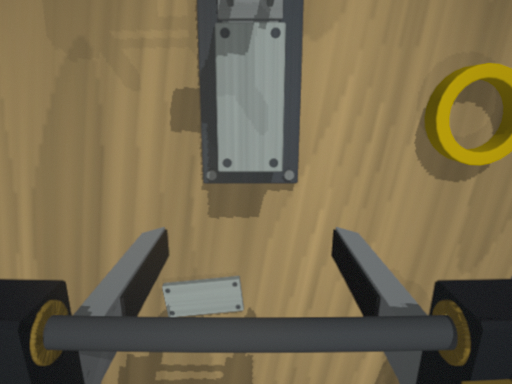

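The lid sits on the box, with corners about (216,20)–(285,172). I check it numerically against the jig plate.

Run:
```python
from h import *
c=np.load("w4.npy",allow_pickle=True).item(); im=c["img"]
hsv=cv2.cvtColor(im,cv2.COLOR_BGR2HSV)
g=cv2.cvtColor(im,cv2.COLOR_BGR2GRAY).astype(int)
for v in (60,100,150): print(v,*g[v,196:222],'|',*g[v,280:306])
print(*g[160:190,250],'|',*g[14:28,250])
m=((hsv[...,1]<50)&(hsv[...,2]>90)).astype(np.uint8)*255; m[:20]=0
for cn in cv2.findContours(m,cv2.RETR_EXTERNAL,cv2.CHAIN_APPROX_NONE)[0]:
    if cv2.contourArea(cn)>4000 : print(cv2.boundingRect(cn),cv2.minAreaRect(plane(c,cn[:,0].astype(float),.069)[:,:2].astype(np.float32)))
```

```text
60 120 106 83 69 69 71 72 70 67 59 58 56 57 56 56 57 56 54 62 87 119 132 136 136 136 136 | 151 150 150 146 128 87 69 72 72 70 71 71 71 71 72 70 71 73 70 69 69 86 113 132 136 137
100 91 92 89 79 65 56 57 57 56 55 56 56 59 57 57 59 55 57 55 63 92 126 142 144 146 144 | 153 151 146 131 98 76 71 73 71 71 70 71 72 72 71 73 74 69 70 69 91 129 139 138 137 138
150 127 127 127 126 119 98 76 74 74 76 76 71 66 63 61 61 62 61 60 58 60 82 119 141 145 145 | 150 142 120 90 74 69 69 72 70 70 70 71 70 71 70 71 68 70 87 121 132 134 133 134 135 135
147 147 147 147 147 148 148 147 148 147 137 107 70 59 58 59 59 58 60 59 58 59 60 74 89 92 90 91 90 89 | 114 114 115 108 85 67 77 98 100 98 97 99 99 99
(216, 21, 70, 151) ((0.5007391571998596, 0.17786148190498352), (0.05628190562129021, 0.11988785862922668), 8.96982479095459)
```

Run:
```python
from h import *
c=np.load("w4.npy",allow_pickle=True).item()
th=np.radians(98.97);u=np.array([np.cos(th),np.sin(th)]);n=np.array([-u[1],u[0]])
P=plane(c,[[198,60],[199.9,100],[201.3,150],[302,60],[300.5,100],[299,150],[250,183.4]],.012)[:,:2]
l=np.array([.50074,.17786])
print("plate n",P[:6]@n,"mid",(P[:3].mean(0)+P[3:6].mean(0))@n/2,"lid n",l@n)
print("jig centre along u",P[6]@u+.085,"lid",l@u)
o=ctrl.get_obs();C=l
pv=C+.098*u; hd=C+(.098+.108*np.sin(.61))*u
print("u",u,"pivot",pv,"head",hd)
```

```text
plate n [-0.47229041 -0.47283971 -0.47246613 -0.57236934 -0.57218988 -0.57244176] mid -0.5224328738035111 lid n -0.5223474563476015
jig centre along u 0.0981030783579056 lid 0.09761076809036238
u [-0.15591729  0.98777011] pivot [0.48546011 0.27466147] head [0.47581355 0.3357745 ]
```

The lid is within 0.5 mm and 0.1° of the jig centre. I close the fingers, pass high over the clamp, and come down behind its head.

```bash
python3 -m jog '[[0,0,-4,0,0,0],[3,0,-8,0,0,0],[7.5,0,-8,0,0,0],[12,0,-8,0,0,0],[16.5,0,-8,0,0,0],[21,0,-8,0,0,0],[25,0,-8,0,0,0],[28.5,0,-8,0,0,0]]' 0 20
python3 -m jog '[[0,0,0,0,0,0],[0,0,0,0,0,0]]'
python3 go.py 0.4688 0.3804 0.367 99
python3 - <<'E'
from h import *
c=ctrl.camera("wrist"); print("cam",-np.array(c["R"]).T@c["t"])
c=ctrl.camera("top");h=c["img"][190:260,110:250]
s=ctrl.camera("scene")["img"][140:270,260:440]
cv2.imwrite("pics/p5.png",np.hstack([cv2.resize(h,(400,200)),cv2.resize(s,(277,200))]))
E
```

```text
time_s: 8.65
ee_pos: [0.4666, 0.3836, 0.4569]
eef_rot: [-3.141, 0.0, 1.73]
force: [1.5, -0.4, -1.0]
grip_width: 0.0335
grip_force: 0.0
time_s: 8.85
ee_pos: [0.4674, 0.3818, 0.4567]
eef_rot: [-3.141, 0.0, 1.73]
force: [1.2, -0.1, -0.6]
grip_width: 0.0174
grip_force: 0.0
[-0.15  0.13  8.97] [-0.001  0.     0.002] [0.4674 0.3818 0.4567] [-1.7995e+02  3.0000e-02  9.9130e+01]
cam [0.45531062 0.4577002  0.43646868]
```

View pics/p5.png

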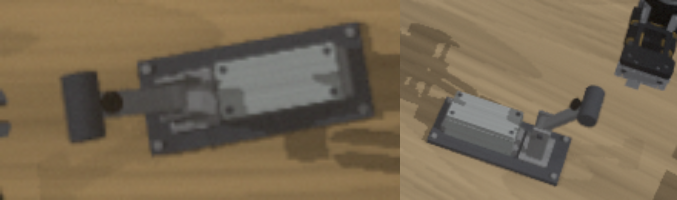

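The picture shows the lid flush on the box, the clamp still open and the gripper beyond the head, with its camera on the far side. I descend behind the head.

```bash
python3 - <<'E'
from h import *
c=np.load("top.npy",allow_pickle=True).item(); print(plane(c,[[139,227]],.176))
E
python3 -m jog '[[0,0.1,3,0,0,0],[0,0.1,6,0,0,0],[0,0.1,8,0,0,0],[0,0.1,9,0,0,0],[0,0.1,9,0,0,0]]'
```

```text
[[0.47492758 0.33694007 0.176     ]]
time_s: 9.5
ee_pos: [0.4693, 0.3802, 0.3665]
eef_rot: [-3.14, 0.001, 1.727]
force: [-0.1, 0.3, 0.4]
grip_width: 0.0003
grip_force: 0.0
```

```bash
python3 -m jog '[[-1,0,0,0,0,0],[-2,0,0,0,0,0],[-3,0,0,0,0,0],[-4,0,0,0,0,0],[-5,0,0,0,0,0]]'
```

```text
time_s: 10.0
ee_pos: [0.477, 0.3309, 0.3697]
eef_rot: [3.138, -0.003, 1.728]
force: [-0.4, 5.7, 3.9]
grip_width: 0.0006
grip_force: 2.8
```

Contact is made with about 6 N at the head. I keep pushing past upright.

```bash
python3 -m jog '[[-0.8,0,0,0,0,0],[-1.6,0,0,0,0,0],[-2.4,0,0,0,0,0],[-3.2,0,0,0,0,0],[-3.8,0,0,0,0,0],[-4.3,0,0,0,0,0],[-4.3,0,0,0,0,0]]'
python3 -m jog '[[3,0,0,0,0,0],[6,0,0,0,0,0],[9,0,-3,0,0,0],[9,0,-7,0,0,0],[9,0,-10,0,0,0],[9,0,-10,0,0,0],[9,0,-10,0,0,0],[9,0,-10,0,0,0]]'
python3 - <<'E'
from h import *
c=ctrl.camera("top");h=c["img"][190:260,110:250]
s=ctrl.camera("scene")["img"][140:270,260:440]
cv2.imwrite("pics/p6.png",np.hstack([cv2.resize(h,(400,200)),cv2.resize(s,(277,200))]))
E
```

```text
time_s: 10.7
ee_pos: [0.4838, 0.2882, 0.367]
eef_rot: [-3.141, 0.001, 1.727]
force: [-0.0, 0.6, -0.5]
grip_width: 0.0
grip_force: 0.0
time_s: 11.5
ee_pos: [0.4696, 0.3778, 0.4657]
eef_rot: [-3.139, 0.001, 1.728]
force: [0.4, -0.2, -0.5]
grip_width: -0.0
grip_force: 0.0
```

View pics/p6.png

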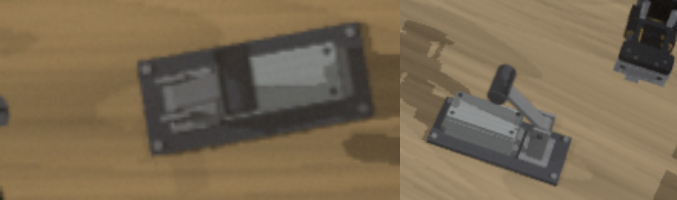

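The clamp is past upright and falling towards the lid (head at (505,85) in the right view). I wait for it to settle, then look again.

```bash
python3 -m jog '[[0,0,0,0,0,0],[0,0,0,0,0,0],[0,0,0,0,0,0],[0,0,0,0,0,0],[0,0,0,0,0,0],[0,0,0,0,0,0],[0,0,0,0,0,0],[0,0,0,0,0,0]]'
python3 -m jog '[[0,0,0,0,0,0],[0,0,0,0,0,0],[0,0,0,0,0,0],[0,0,0,0,0,0],[0,0,0,0,0,0],[0,0,0,0,0,0],[0,0,0,0,0,0],[0,0,0,0,0,0]]' >/dev/null
python3 - <<'E'
from h import *
c=ctrl.camera("top");h=c["img"][190:260,110:250]
s=ctrl.camera("scene")["img"][140:270,260:440]
cv2.imwrite("pics/p7.png",np.hstack([cv2.resize(h,(400,200)),cv2.resize(s,(277,200))]))
E
```

```text
time_s: 12.4
ee_pos: [0.4696, 0.3778, 0.4672]
eef_rot: [-3.142, 0.0, 1.728]
force: [0.3, -0.2, 0.3]
grip_width: 0.0004
grip_force: 0.0
```

View pics/p7.png

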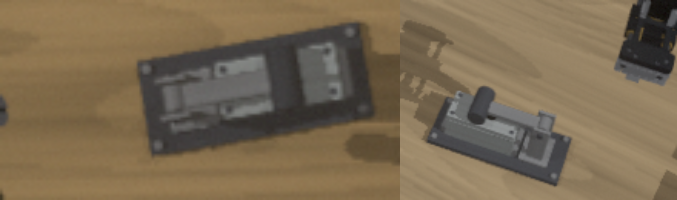

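The clamp arm lies level on the lid (head at (287,78) in the top view), the lid is still flush, and the robot is clear. I hand in.

```bash
python3 -c "
from station import ctrl
print(ctrl.hand_in())"
```

```text
the job is handed in; nothing more can be done
None
```

The lid is on the box, measured within about 0.5 mm and 0.1° of centred before clamping; the clamp was then flipped closed onto it with the robot clear, the bystanders were never approached, and the job was handed in at about 13 s (no verdict returned).

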